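# Screw the cap onto a filled humidifier tank until it clicks

### The job

The humidifier's filled tank stands upturned on its drip tray with its threaded neck open. Take the ribbed screw cap from the desk, set it on the neck and screw it down clockwise, regripping as needed, until its torque-limiting ratchet clicks, then stop (six clicks at the most) and let go, so that the cap is left level, fully home and tight. Leave the other things on the desk where they are.

Things in the scene. Friction and masses are not known exactly. Their poses are not given: they have to be found in the camera images.
- cap_center (a point): Centre of the screw cap, half-way up, on its axis: a round grey ribbed plastic cup, 60 mm across, 34 mm tall, 0.14 kg, lying open side down on the desk (this point 17 mm up). z is its axis, out of the closed top, where a white valve pin 12 mm across stands 5 mm proud. Grip it across its ribbed sides, 40 to 80 N. Its bore tapers from 51 to 48 mm, 22 mm deep, ended by a rubber gasket.
- cap_lug (a point): Tip of one of the three lugs inside the cap's bore, 20.5 mm from the axis and 2.7 mm above the cap's lower edge; x points from the axis out through the lug. The lugs are 120 degrees apart, round, 3.4 mm thick. They belong to the threaded core, which turns with the shell until the ratchet slips.
- neck_rim (a point): Centre of the open mouth of the tank's neck, at its rim, 161 mm above the desk; z up, x along the tank's long side. The neck is fixed, 39 mm across, 27 mm tall, its rim chamfered. When the cap is home its gasket lies on the rim: the cap's centre is then 5 to 6 mm below this point.
- tank: The filled tank, fixed: a pale translucent plastic box 210 x 150 x 130 mm in a white drip tray 270 x 200 x 12 mm, upturned; its upper face is 134 mm above the desk. Origin under its centre, x along the long side. The neck stands 45 mm to its -x side; the flush round mouth on its +x side is the mist tube, not the neck.
- tank_thread: The right-hand thread on the neck, origin on the neck's axis at the tank's upper face, 27 mm below the rim; z up, x as neck_rim. Three ridges, 2.5 mm thick, out to 23 mm from the axis. Seen from above, ridge k (0, 1, 2) runs anticlockwise from 120k to 120k + 96 degrees from +x, its middle rising from 8.7 to 12.1 mm, a stop tab under its low end; the 24 degree gaps let the lugs through.
- thread_gap (a point): Middle of one gap of the thread, 21.5 mm from the neck's axis. A cap set down anyhow rests with its lugs on the ridges, up to 7 mm too high. Turned clockwise under a light push (3 to 6 N) the lugs slide down and drop through the gaps within a third of a turn (let go at a ridge's end, it may tip and cross-thread); then it turns freely some 60 degrees more until the lugs wedge under the ridges.
- cap_ratchet (a joint): Slip of the cap's ratchet, rad: how far the ribbed shell has turned clockwise past the threaded core; 0 at the start. Up to about 0.55 N m the shell carries the core along (the reading gives by up to 0.35); beyond, it slips with a click each 0.393 rad, resting near 0.39, 0.79, 1.18.., the torque falling to about 0.2 N m at each click. It does not slip anticlockwise.
- nozzle: mist nozzle of the humidifier, a grey waisted plastic part 50 mm across and 44 mm tall, standing on the desk; origin under its centre; to be left alone
- mug: blue ceramic mug, 80 mm across, 95 mm tall; origin under its centre; to be left alone
- descaler: closed white bottle, 64 mm across, 175 mm tall; origin under its centre; to be left alone
- stapler: black stapler, 150 mm long along its x, 36 mm wide, 58 mm tall; origin under its centre; to be left alone
- memo_block: paper block on a wooden foot, 90 x 90 x 42 mm; origin under its centre; to be left alone

How it is judged:
By the outcome, as a careful person would: the job done as asked, in the order asked, and still so for the second after the job is handed in, with the robot touching nothing.
It also fails if it takes over 61 s, if anything falls off the work surface, if the arm or the gripper's body presses on something with over 40 N, if the wrist force passes 120 N, or if a joint passes its speed limit or range.

### The arm

A 6-joint arm with a two-finger parallel gripper is mounted at the origin on the work surface. World frame = base frame: x ahead of the robot, y to its left, z up, the work surface at z = 0. Lengths are in mm, angles in rad, forces in N, time in s.
With the tool pointing down it reaches from about 400 to 925 mm from the base axis. Payload 12.5 kg.
Tool frame: the origin (TCP) lies at the centre of the arm's flange, where the gripper is bolted on; the fingertips stand 190 mm ahead of it and the grasp point (between the pads) lies 171 mm ahead of it; z points along the fingers, y is the line along which they close (so a half turn about z gives the same grasp; the last joint's range is limited). The gripper opens to 95 mm and grips with 3 to 60 N. Pads are 20 mm wide; open, the fingers measure 119 mm over their backs; the gripper's body (75 mm by 180 mm) begins 59 mm behind the grasp point.
Start: joints at [1.082, 0.491, 1.559, -0, 1.092, -0.106], TCP at [233.426, 579.773, 404.761] pointing down, gripper open.
Joint ranges: [-3.1, 3.1], [-0.84, 2.19], [0.05, 2.79], [-1.13, 4.28], [0.06, 2.93], [-2.69, 2.69]. Speed limits (rad/s): [2.22, 2.22, 2.79, 3.14, 3.14, 3.14].

### API

Orientations are given as [roll, pitch, yaw] about the fixed x, y, z axes, in that order (R = Rz(yaw) Ry(pitch) Rx(roll)).
In Python, from cell import env, read_camera, search_frame, cut_out gives the robot as it stands. The module is installed in compiled form; this text tells all that it offers.
- The arm moves only by the tool move_arm, never from a script. Its argument "commands" is a list of rows, each a list of 3 entries, a list of its own where there are three numbers: the shift along the world's x, y, z normalised to -1 to 1, where 1 is 0.03 m, then the turn about the world's z normalised to -1 to 1, where 1 is 0.08 rad, then the opening, from -1 (shut) to 1 (fully open), so that 0 is half open. A call has 1 to 20 rows; each row shifts and turns the commanded pose from where the row before left it; what a row does not reach is not made up. A row lasts 1/12 s, in which the tool goes at most 41.7 mm and 7.16 degrees, less where a joint would pass 70% of its speed; a pose out of reach is approached as far as the arm can. A call with a number of a shift or a turn outside -1 to 1 is refused whole. A call with a gripper value outside its range is refused whole. The fingers move at their own pace and stop on an object; the grip force is fixed at half the most. Time passes only in rows, so rows that do not move let the fingers close. It gives the time, the measured TCP pose, the force, the opening and the grip force at its end, in the units of the state.
- env.state(): the state, without advancing time (a new reading comes with each control period).
- read_camera(name): name is "side" or "top" or "wrist"; returns a dict with "image" (400x640x3 uint8, red, green, blue), "fx", "fy", "cx", "cy" (pixels), "rvec" (rotation vector, rad) and "tvec" (3), from world to camera coordinates, as OpenCV has them. Camera axes: x right, y down, z forward; pixel columns grow to the right and rows downward; lengths in mm; the calibration is good to about 2 mm. A picture is of the moment at which its call begins. There is no depth.
- env.job_done(): hands the job in; it is judged then, once.
Trained networks look in a picture, given as the dict that the camera call returned (one of the last four; its "shot" number tells which), for a name from the list of things; names that differ only in an ending like _2 or _b are one class to them, and where a whole thing is asked for, a point or a joint stands for the part that bears it (a point fixed in the world has none). Each returns a list of dicts, best first, with "confidence" (0 to 1); they miss things now and then, are a little off and sometimes report something else, mostly with a low value. They report only what shows in the picture. A call takes as long as a camera call.
- search_frame(thing, picture): "at" ([column, row] in pixels, amid what is visible of it).
- cut_out(thing, picture): "region" (400x640 bool, what is visible of it) and "at" ([column, row] in pixels, amid what is visible of it).
The state is a dict: "t": time; "joints": joint angles; "qvel": joint speeds; "tau": joint torques, N m; "eef_pos": TCP position; "tcp_rot": TCP orientation; "ft_force": force on the tool from outside, world axes, zero at the start; "moment": the same for the moment, N m; "opening": opening from 0.0 (shut) to 1.0 (fully open); "grip_force": force on a finger pad.
Only numpy, scipy, OpenCV 4.12 (cv2) and the standard library are available. Lean on these libraries where they do the work, as an engineer would, in place of code of your own. Each camera call takes 0.05 s, during which the arm holds its last target. There are 200 camera calls.

## Working session

There is one attempt and no reset: what is moved stays moved. The work goes in short steps, Python scripts to look and compute and a tool call to move; the robot and the scene stay as the last step left them, time stands still between calls to the robot, and variables do not carry over. Pictures are saved under pics/ and viewed, at most 10 in all, crops included, and the job is handed in when it is done.

Besides the shell and the picture viewer there is one more tool, called after ">>>" as name(argument=value, ...), one argument or row to a line, values as JSON. move_arm: Moves the arm, as the interface text tells. Its arguments: {"type":"object","properties":{"commands":{"type":"array","items":{"type":"array"}}},"required":["commands"]}

```bash
mkdir -p pics; cat >h.py <<'E'
import numpy as np,cv2
from cell import env,read_camera,search_frame,cut_out
def ray(p,uv):
    R=cv2.Rodrigues(np.array(p["rvec"],float))[0];t=np.array(p["tvec"],float).ravel()
    d=R.T@np.array([(uv[0]-p["cx"])/p["fx"],(uv[1]-p["cy"])/p["fy"],1.]);return -R.T@t,d
def atz(p,uv,z):
    c,d=ray(p,uv);return c+d*(z-c[2])/d[2]
def proj(p,X):
    K=np.array([[p["fx"],0,p["cx"]],[0,p["fy"],p["cy"]],[0,0,1.]])
    return cv2.projectPoints(np.array(X,float).reshape(-1,1,3),np.array(p["rvec"],float),np.array(p["tvec"],float),K,None)[0].reshape(-1,2)
def save(p,n): cv2.imwrite("pics/"+n,cv2.cvtColor(p["image"],cv2.COLOR_RGB2BGR))
E
python3 - <<'E'
from h import *
np.set_printoptions(precision=1,suppress=True)
for n in("top","side"):
    p=read_camera(n);save(p,n+"1.png");print(n,ray(p,(320,200)))
    for th,z in(("cap_center",17),("neck_rim",161),("tank",134),("nozzle",22),("mug",48),("descaler",90),("stapler",29),("memo_block",42)):
        for r in search_frame(th,p)[:2]: print(th,np.array(r["at"]),round(r["confidence"],2),atz(p,r["at"],z))
s=env.state();print(s)
E
```

```text
top (array([ 192. ,   -1.5, 1571.1]), array([ 0.2,  0. , -1. ]))
cap_center [317.7 218.5] 0.65 [439.5  17.4  17. ]
neck_rim [238.7 180.5] 0.87 [517.9 246.6 161. ]
tank [234.6 178.5] 0.65 [529.7 263.8 134. ]
nozzle [264.7 255.1] 0.65 [319.3 174.7  22. ]
mug [479.3 209.5] 0.9 [ 481.8 -477.1   48. ]
descaler [165.1 178.8] 0.73 [530.9 481.   90. ]
stapler [325.2 143.4] 0.77 [680.6   3.1  29. ]
memo_block [381.  248.5] 0.7 [ 351.2 -178.1   42. ]
memo_block [322.5 217.7] 0.44 [438.6   2.5  42. ]
side (array([-230.3, -873. , 1025.1]), array([ 0.5,  0.6, -0.6]))
cap_center [307.3 227.2] 0.71 [453.2  18.5  17. ]
neck_rim [288.  175.4] 0.83 [467.1 146.1 161. ]
neck_rim [426.5 309.1] 0.24 [ 403.5 -528.4  161. ]
tank [287.  172.6] 0.93 [496.3 194.5 134. ]
nozzle [247.2 215.4] 0.55 [318.3 196.3  22. ]
mug [425.6 307.9] 0.88 [ 487.6 -479.    48. ]
descaler [257.6 146.1] 0.86 [547.6 478.4  90. ]
descaler [288.4 176.9] 0.16 [519.9 221.   90. ]
stapler [356.9 198.4] 0.63 [690.9  21.8  29. ]
memo_block [322.4 271.9] 0.68 [ 348.5 -193.1   42. ]
{'t': 0.9, 'joints': array([ 1.1,  0.5,  1.6,  0. ,  1.1, -0.1]), 'qvel': array([-0., -0.,  0., -0., -0.,  0.]), 'tau': array([ -0. , -61.2, -25.8,   0.1,   0. ,  -0. ]), 'eef_pos': array([233.4, 579.8, 404.8]), 'tcp_rot': array([ 3.1, -0. ,  2.8]), 'ft_force': array([0.2, 0.4, 0.8]), 'moment': array([-0., -0.,  0.]), 'grip_force': 0.0, 'opening': 1.00364499932727}
```

View pics/top1.png

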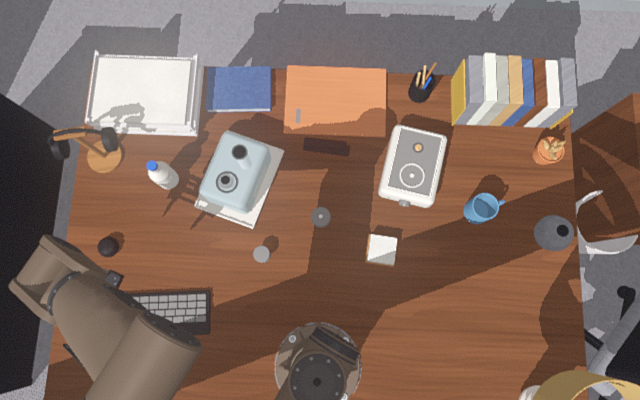

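View pics/side1.png

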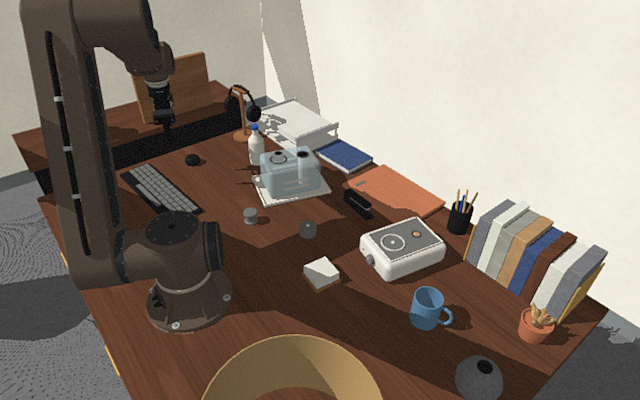

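The top view shows the cap at about (321,217), the nozzle at (261,254) and the neck at (226,182). The mist tube is at (239,152). I'll move over the neck to look with the wrist camera.

>>> move_arm(
  commands=[
    [[0.8, -1, 0], 0.5, 1],
    [[0.8, -1, 0], 0.5, 1],
    [[0.8, -1, 0], 0.5, 1],
    [[0.8, -1, 0], 0.5, 1],
    [[0.8, -1, 0], 0.5, 1],
    [[0.8, -1, 0], 0.5, 1],
    [[0.8, -1, 0], 0.5, 1],
    [[0.8, -1, 0], 0.5, 1],
    [[0.8, -1, 0], 0.5, 1],
    [[0.8, -1, 0], 0.5, 1],
    [[0, 0, 0], 0, 1],
  ],
)

```text
t: 1.82
eef_pos: [476.7, 275.7, 404.8]
tcp_rot: [-3.141, 0.001, -3.126]
ft_force: [-0.4, 0.9, -0.1]
opening: 0.995
grip_force: 0.0
```

```bash
python3 - <<'E'
from h import *
np.set_printoptions(precision=2,suppress=True)
p=read_camera("wrist");save(p,"w1.png");print(ray(p,(320,200)))
for th,z in(("neck_rim",161),("tank",134),("thread_gap",145)):
    for r in search_frame(th,p)[:3]: print(th,np.array(r["at"]),round(r["confidence"],2),atz(p,r["at"],z))
s=env.state();print(s["t"],s["joints"],s["eef_pos"],s["tcp_rot"])
E
```

```text
(array([407.07, 273.55, 385.  ]), array([ 0.26, -0.  , -0.97]))
neck_rim [334.9 243.1] 0.66 [495.86 283.64 161.  ]
neck_rim [321.8 219.1] 0.56 [479.17 274.64 161.  ]
tank [320.5 219.3] 0.68 [488.03 273.82 134.  ]
thread_gap [333.9 244.2] 0.84 [503.05 283.66 145.  ]
2.0167 [ 0.41  0.38  1.74  0.    1.01 -1.17] [473.04 280.17 404.75] [ 3.14 -0.   -3.12]
```

View pics/w1.png

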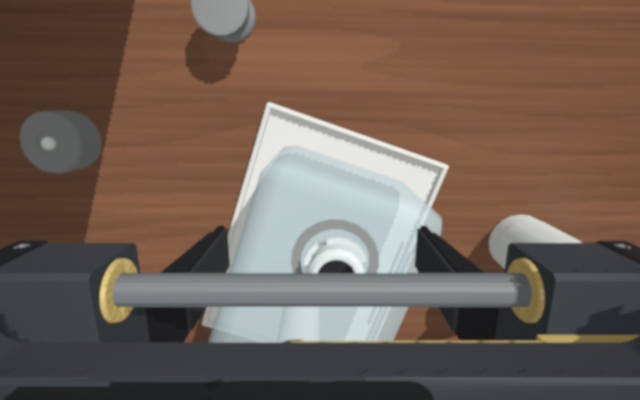

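The wrist view shows the cap at (60,141) with its pin at (48,143). The neck at (336,250) is half hidden by the gripper bar, so I'll shift in +x to clear it.

>>> move_arm(
  commands=[
    [[1, 0, 0], 0, 1],
    [[1, 0, 0], 0, 1],
    [[0.7, 0, 0], 0, 1],
    [[0, 0, 0], 0, 1],
    [[0, 0, 0], 0, 1],
  ],
)

```text
t: 2.43
eef_pos: [554.0, 280.8, 404.2]
tcp_rot: [-3.141, -0.001, -3.123]
ft_force: [-1.0, 0.1, -1.0]
opening: 1.002
grip_force: 0.0
```

```bash
python3 - <<'E'
from h import *
np.set_printoptions(precision=2,suppress=True)
p=read_camera("wrist");save(p,"w2.png");print(ray(p,(320,200)))
for th,z in(("neck_rim",161),("cap_center",17)):
    for r in search_frame(th,p)[:3]: print(th,np.array(r["at"]),round(r["confidence"],2),atz(p,r["at"],z))
X=atz(p,search_frame("neck_rim",p)[0]["at"],161)
a=np.linspace(0,2*np.pi,72)
im=p["image"].copy()
u,v=proj(p,X)[0].astype(int)
im=im[max(v-75,0):v+75,u-100:u+100];cv2.imwrite("pics/w2c.png",cv2.resize(im[:,:,::-1],None,fx=4,fy=4,interpolation=2));print(max(v-75,0),u-100)
s=env.state();print(s["t"],s["joints"],s["eef_pos"],s["tcp_rot"])
np.save("p2.npy",p,allow_pickle=True)
E
```

```text
(array([484.39, 278.54, 384.51]), array([ 0.25, -0.  , -0.97]))
neck_rim [319.1 166.8] 0.7 [521.25 277.6  161.  ]
cap_center [40.8 60.5] 0.91 [445.97   6.89  17.  ]
91 219
2.6333 [ 0.36  0.48  1.57  0.    1.09 -1.23] [553.28 280.39 405.02] [ 3.14 -0.   -3.12]
```

View pics/w2c.png

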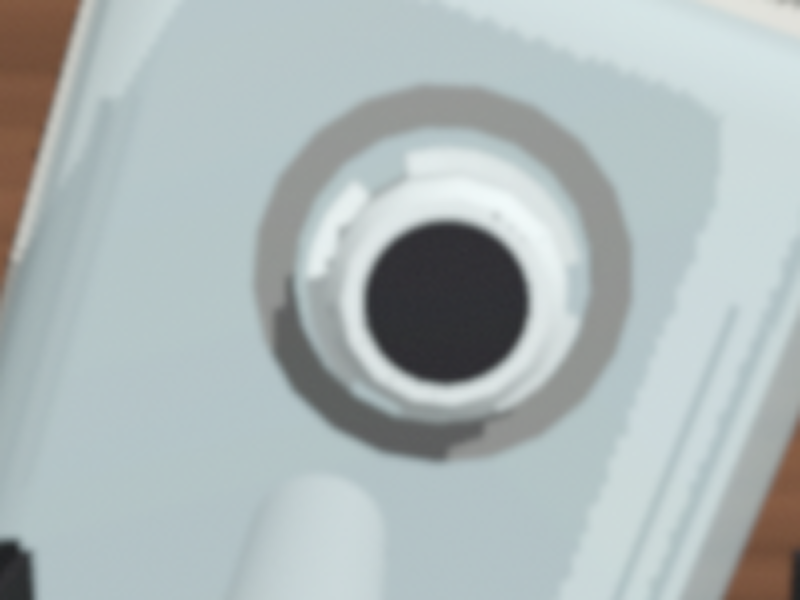

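The crop shows the rim centred near (449,300), which is about (331,166) in the full picture. Next I'll refine the centres of the rim hole and the cap's pin.

```bash
python3 - <<'E'
from h import *
np.set_printoptions(precision=2,suppress=True)
p=np.load("p2.npy",allow_pickle=True).item()
g=cv2.cvtColor(p["image"],cv2.COLOR_RGB2GRAY)
def blob(m,at):
    n,l,st,c=cv2.connectedComponentsWithStats(m.astype(np.uint8))
    i=min(range(1,n),key=lambda i:np.hypot(*(c[i]-at))+(99 if st[i,4]<15 else 0));return c[i],st[i]
c,s=blob(g<80,(331,166));print(c,s,atz(p,c,161))
c,s=blob(g[:110,:100]>150,(33,60));print(c,s,atz(p,c,39))
p=np.load("p2.npy",allow_pickle=True).item()
cv2.imwrite("pics/cap2.png",cv2.resize(p["image"][10:120,0:120,::-1],None,fx=4,fy=4))
E
```

```text
[330.13 166.13] [ 311  147   39   39 1207] [520.7  284.55 161.  ]Traceback (most recent call last):
  File "<stdin>", line 9, in <module>
  File "<stdin>", line 7, in blob
ValueError: min() iterable argument is empty
```

>>> move_arm(
  commands=[
    [[-0.3, -1, 0], 0, 1],
    [[-0.3, -1, 0], 0, 1],
    [[-0.3, -1, 0], 0, 1],
    [[-0.3, -1, 0], 0, 1],
    [[-0.3, -1, 0], 0, 1],
    [[-0.3, -1, -0.4], 0, 1],
    [[-0.3, -1, -0.6], 0, 1],
    [[-0.2, -1, -0.6], 0, 1],
    [[0, -1, -0.6], 0, 1],
    [[0, -0.1, -0.3], 0, 1],
    [[0, 0, 0], 0, 1],
    [[0, 0, 0], 0, 1],
  ],
)

```text
t: 3.63
eef_pos: [485.3, 7.2, 330.0]
tcp_rot: [3.141, -0.0, -3.125]
ft_force: [-0.8, -0.3, -0.6]
opening: 1.003
grip_force: 0.0
```

```bash
python3 - <<'E'
from h import *
np.set_printoptions(precision=2,suppress=True)
p=read_camera("wrist");np.save("p3.npy",p,allow_pickle=True)
r=cut_out("cap_center",p)[0];print(r["at"],r["confidence"])
m=r["region"];ys,xs=np.nonzero(m);print(xs.min(),xs.max(),ys.min(),ys.max())
g=cv2.cvtColor(p["image"],cv2.COLOR_RGB2GRAY);h=(g>150)&cv2.erode(cv2.morphologyEx(m.astype(np.uint8),3,np.ones((15,15))),np.ones((5,5))).astype(bool)
ys,xs=np.nonzero(h);print(len(xs));
if len(xs):print(xs.mean(),ys.mean(),atz(p,(xs.mean(),ys.mean()),38))
u,v=map(int,r["at"]);v0=max(v-70,0);u0=u-90
cv2.imwrite("pics/cap3.png",cv2.resize(p["image"][v0:v+70,u0:u+90,::-1],None,fx=4,fy=4));print(u0,v0,atz(p,r["at"],17))
s=env.state();print(s["t"],s["joints"],s["eef_pos"],s["tcp_rot"])
E
```

```text
[324.8, 148.2] 0.78
285 363 108 186
79
324.6455696202532 148.34177215189874 [446.56   7.96  38.  ]
234 78 [448.82   8.31  17.  ]
3.7333 [-0.12  0.4   1.98  0.    0.77 -1.71] [485.46   7.81 330.59] [ 3.14  0.   -3.12]
```

View pics/cap3.png

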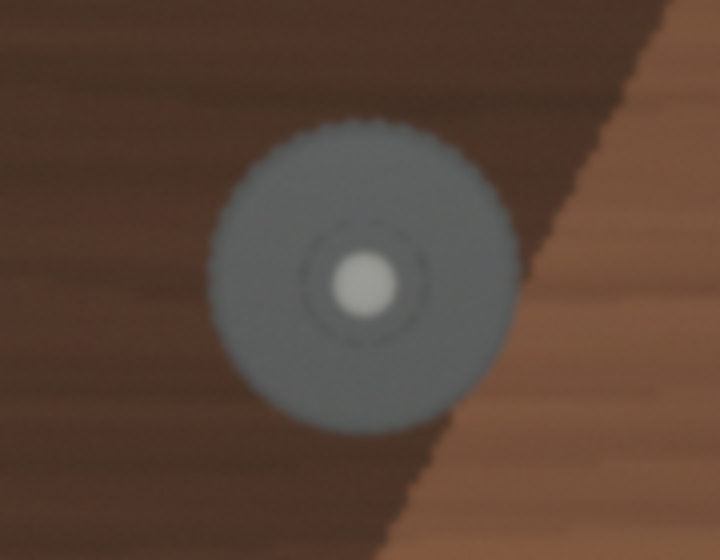

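The crop shows the cap clean, with its pin at about (325,148), so the cap is at (447,8). I'll grip it once to centre it, then turn 90° and grip again, which leaves it centred on the tool in both axes.

>>> move_arm(
  commands=[
    [[-0.4, 0, -0.4], -1, 1],
    [[-0.4, 0, -0.6], -1, 1],
    [[-0.48, 0, -0.6], -1, 1],
    [[0, 0, -0.6], -1, 1],
    [[0, 0, -0.6], -1, 1],
    [[0, 0, -0.6], -1, 1],
    [[0, 0, -0.6], -1, 1],
    [[0, 0, -0.35], -1, 1],
    [[0, 0, -0.2], -1, 1],
    [[0, 0, 0], -1, 1],
    [[0, 0, 0], 0, 0.5],
    [[0, 0, 0], 0, 0.3],
    [[0, 0, 0], 0, 0.2],
    [[0, 0, 0], 0, 0.1],
    [[0, 0, 0], 0, 0],
    [[0, 0, 0], 0, -0.1],
    [[0, 0, 0], 0, -0.1],
  ],
)

```text
t: 5.15
eef_pos: [447.1, 6.8, 193.5]
tcp_rot: [3.141, 0.0, 2.359]
ft_force: [0.3, 1.9, 4.6]
opening: 0.636
grip_force: 30.0
```

>>> move_arm(
  commands=[
    [[0, 0, 0], 0, 1],
    [[0, 0, 0], 0, 1],
    [[0, 0, 0], 0, 1],
    [[0, 0, 0], 1, 1],
    [[0, 0, 0], 1, 1],
    [[0, 0, 0], 1, 1],
    [[0, 0, 0], 1, 1],
    [[0, 0, 0], 1, 1],
    [[0, 0, 0], 1, 1],
    [[0, 0, 0], 1, 1],
    [[0, 0, 0], 1, 1],
    [[0, 0, 0], 1, 1],
    [[0, 0, 0], 1, 1],
    [[0, 0, 0], 1, 1],
    [[0, 0, 0], 1, 1],
    [[0, 0, 0], 1, 1],
    [[0, 0, 0], 1, 1],
    [[0, 0, 0], 1, 1],
    [[0, 0, 0], 1, 1],
    [[0, 0, 0], 1, 1],
  ],
)

```text
t: 6.82
eef_pos: [447.0, 6.7, 193.2]
tcp_rot: [3.141, -0.0, -2.56]
ft_force: [-0.7, 0.1, 0.6]
opening: 1.001
grip_force: 0.0
```

>>> move_arm(
  commands=[
    [[0, 0, 0], 1, 1],
    [[0, 0, 0], 1, 1],
    [[0, 0, 0], 0.6, 1],
    [[0, 0, 0], 0, 0.5],
    [[0, 0, 0], 0, 0.3],
    [[0, 0, 0], 0, 0.2],
    [[0, 0, 0], 0, 0.1],
    [[0, 0, 0], 0, 0],
    [[0, 0, 0], 0, -0.1],
    [[0, 0, 0], 0, -0.3],
    [[0, 0, 0], 0, -0.5],
  ],
)

```text
t: 7.73
eef_pos: [447.0, 6.8, 193.3]
tcp_rot: [3.141, -0.0, -2.357]
ft_force: [-0.0, -0.0, 0.3]
opening: 0.634
grip_force: 30.0
```

>>> move_arm(
  commands=[
    [[0, 0, 0.5], 0, -0.5],
    [[0, 0, 1], 0, -0.5],
    [[0, 0, 1], 0, -0.5],
    [[0, 0, 1], 0, -0.5],
    [[0, 0, 1], 0, -0.5],
    [[0, 0.2, 1], 0, -0.5],
    [[0.2, 0.6, 1], 0, -0.5],
    [[0.25, 0.9, 0], 0.5, -0.5],
    [[0.25, 0.9, 0], 0.5, -0.5],
    [[0.25, 0.9, 0], 0.5, -0.5],
    [[0.25, 0.9, 0], 0.5, -0.5],
    [[0.25, 0.9, 0], 0.5, -0.5],
    [[0.25, 0.9, 0], 0.5, -0.5],
    [[0.25, 0.9, 0], 0.5, -0.5],
    [[0.25, 0.8, 0], 0.5, -0.5],
    [[0.2, 0.7, 0], 0.5, -0.5],
    [[0.05, 0.67, 0], 0.5, -0.5],
    [[0, 0, 0], 0, -0.5],
    [[0, 0, 0], 0, -0.5],
    [[0, 0, 0], 0, -0.5],
  ],
)

```text
t: 9.4
eef_pos: [520.3, 284.4, 387.9]
tcp_rot: [3.141, -0.001, -1.957]
ft_force: [0.0, -1.5, -1.0]
opening: 0.636
grip_force: 30.0
```

```bash
python3 - <<'E'
from h import *
np.set_printoptions(precision=2,suppress=True)
p=read_camera("wrist");save(p,"w4.png")
s=env.state();print(s["t"],s["joints"],s["eef_pos"],s["tcp_rot"],s["opening"],s["ft_force"],s["moment"])
z=s["eef_pos"][2]-193.3
for th in("cap_center","neck_rim"):
  for r in search_frame(th,p)[:2]:print(th,r,atz(p,r["at"],z+39 if th[0]=="c" else 161))
E
```

```text
9.45 [ 0.39  0.46  1.66 -0.    1.02 -2.37] [520.38 284.15 388.13] [ 3.14 -0.   -1.96] 0.6370894374947652 [-0.61 -0.08 -1.89] [ 0.07  0.12 -0.02]
cap_center {'at': [319.4, 247.2], 'confidence': 0.63} [515.36 269.69 233.83]
neck_rim {'at': [249.9, 151.7], 'confidence': 0.65} [541.86 227.08 161.  ]
```

View pics/w4.png

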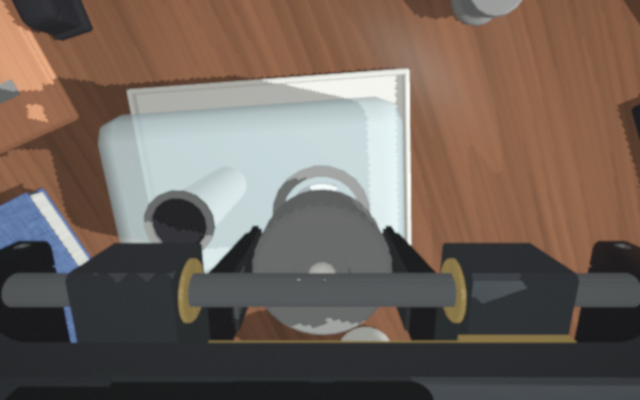

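The wrist view shows the cap level in the fingers, with both cap and neck ring centred near column 321. One quick check of camera bias along the other axis: where should the cap's disc edge appear?

```bash
python3 - <<'E'
from h import *
np.set_printoptions(precision=2,suppress=True)
p=read_camera("wrist")
X=env.state()["eef_pos"];z=X[2]-193.3+34
a=np.linspace(0,2*np.pi,361)
def circ(c,r,z): return proj(p,np.c_[c[0]+r*np.cos(a),c[1]+r*np.sin(a),0*a+z])
q=circ(X,30,z);print("pred cap top row",q[:,1].min(),"cols",q[:,0].min(),q[:,0].max(), "1mm row", q[:,1].min()-circ(X,31,z)[:,1].min())
g=cv2.cvtColor(p["image"],cv2.COLOR_RGB2GRAY).astype(int)
print(g[150:205,321]); print("r238 L",g[238,240:262],"R",g[238,380:402])
E
```

```text
pred cap top row 208.95397624893388 cols 251.60984159339637 392.4408837406896 1mm row 2.3724825372079863
[212 212 213 212 212 212 211 212 211 212 211 211 211 210 207 195 179 168
 165 164 165 164 164 164 164 166 177 194 206 210 211 210 208 213 233 247
 250 246 228 188 132 100  96  94  96  95  94  94  95  95  94  95  96  98
 101]
r238 L [142  98  58  36  32  30  31  30  30  29  28  29  30  36  39  41  42  42
  51  71  90  98] R [102 101 100  94  77  59  46  41  40  39  34  33  31  30  30  30  29  30
  30  31  34  46]
```

```bash
python3 - <<'E'
from h import *
np.set_printoptions(precision=1,suppress=True)
p=read_camera("wrist")
X=env.state()["eef_pos"];z=X[2]-193.3
a=np.linspace(0,2*np.pi,361)
def circ(c,r,z): return proj(p,np.c_[c[0]+r*np.cos(a),c[1]+r*np.sin(a),0*a+z])
for n,c,r,zz in(("top",X,30,z+34),("bot",X,30,z),("pin",X,6,z+39),("ring28",[520.5,284.9],28,134),("rim",[520.5,284.9],19.5,161)):
    q=circ(c,r,zz);print(n,"rows",q[:,1].min(),q[:,1].max(),"cols",q[:,0].min(),q[:,0].max(),"row of max width",q[q[:,0].argmax(),1])
R=cv2.Rodrigues(np.array(p["rvec"]))[0];print(-R.T@np.array(p["tvec"]).ravel(),X,R[2])
cv2.imwrite("pics/w5.png",cv2.resize(p["image"][150:350,220:420,::-1],None,fx=3,fy=3,interpolation=2))
E
```

```text
top rows 208.89673989249044 337.7719942004486 cols 251.71758421162318 392.5205602124339 row of max width 272.85828359346283
bot rows 189.8992123526241 298.25038272272957 cols 264.2015244112523 379.97279562237907 row of max width 244.14908823133393
pin rows 268.69972608202033 295.146421083603 cols 307.59316470524914 336.643409484059 row of max width 282.0065147514546
ring28 rows 172.92398569506193 251.35270586498052 cols 281.6445163984109 363.47696560741474 row of max width 212.4139377427766
rim rows 195.10258258265895 255.6658231700456 cols 290.73875774883834 354.53120736802975 row of max width 225.40839730762826
[494.  219.  368.7] [520.6 284.2 388.4] [ 0.1  0.2 -1. ]
```

View pics/w5.png

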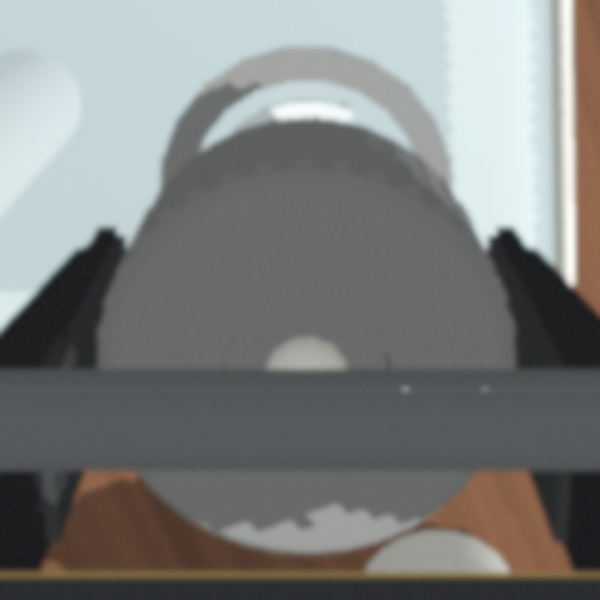

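The disc and lower edge match the prediction to about 1 mm, so the cap sits centred and level. I'll shift 1 mm in x and go down.

>>> move_arm(
  commands=[
    [[0.03, 0.015, -0.3], 0, -0.5],
    [[0, 0, -0.4], 0, -0.5],
    [[0, 0, -0.3], 0, -0.5],
    [[0, 0, -0.2], 0, -0.5],
    [[0, 0, -0.1], 0, -0.5],
    [[0, 0, 0], 0, -0.5],
    [[0, 0, 0], 0, -0.5],
  ],
)

```text
t: 10.23
eef_pos: [521.5, 285.3, 349.3]
tcp_rot: [3.142, 0.0, -1.956]
ft_force: [-0.0, 0.0, -0.6]
opening: 0.634
grip_force: 30.0
```

>>> move_arm(
  commands=[
    [[0, 0, -0.06], 0, -0.5],
    [[0, 0, -0.06], 0, -0.5],
    [[0, 0, -0.06], 0, -0.5],
    [[0, 0, 0], 0, -0.5],
  ],
)

```text
t: 10.57
eef_pos: [521.4, 285.3, 343.6]
tcp_rot: [3.141, -0.0, -1.956]
ft_force: [-1.1, -0.9, -1.6]
opening: 0.635
grip_force: 30.0
```

>>> move_arm(
  commands=[
    [[0, 0, -0.04], 0, -0.5],
    [[0, 0, -0.04], 0, -0.5],
    [[0, 0, -0.04], 0, -0.5],
    [[0, 0, 0], 0, -0.5],
  ],
)

```text
t: 10.9
eef_pos: [521.4, 285.3, 340.0]
tcp_rot: [3.141, -0.0, -1.956]
ft_force: [-0.6, 0.1, -1.4]
opening: 0.638
grip_force: 30.0
```

>>> move_arm(
  commands=[
    [[0, 0, -0.03], 0, -0.5],
    [[0, 0, 0], 0, -0.5],
  ],
)

```text
t: 11.07
eef_pos: [521.4, 285.3, 339.2]
tcp_rot: [3.141, -0.0, -1.956]
ft_force: [0.3, 0.2, -1.1]
opening: 0.638
grip_force: 30.0
```

>>> move_arm(
  commands=[
    [[0, 0, -0.03], 0, -0.5],
    [[0, 0, 0], 0, -0.5],
  ],
)

```text
t: 11.23
eef_pos: [521.5, 285.3, 338.6]
tcp_rot: [-3.141, 0.0, -1.956]
ft_force: [-0.4, 0.0, 0.8]
opening: 0.637
grip_force: 30.0
```

>>> move_arm(
  commands=[
    [[0, 0, -0.03], 0, -0.5],
    [[0, 0, 0], 0, -0.5],
  ],
)

```text
t: 11.4
eef_pos: [521.4, 285.3, 338.3]
tcp_rot: [-3.141, 0.001, -1.956]
ft_force: [-2.1, -0.2, 7.0]
opening: 0.635
grip_force: 30.0
```

>>> move_arm(
  commands=[
    [[0, 0, -0.03], 0, -0.5],
    [[0, 0, 0], 0, -0.5],
  ],
)

```text
t: 11.57
eef_pos: [521.4, 285.3, 338.0]
tcp_rot: [-3.141, 0.001, -1.956]
ft_force: [-3.6, -1.6, 12.5]
opening: 0.635
grip_force: 30.0
```

>>> move_arm(
  commands=[
    [[0, 0, 0.03], 0, -0.5],
    [[0, 0, -0.005], -1, -0.5],
    [[0, 0, -0.005], -1, -0.5],
    [[0, 0, -0.005], -1, -0.5],
    [[0, 0, -0.005], -1, -0.5],
  ],
)

```text
t: 11.98
eef_pos: [521.7, 285.2, 337.7]
tcp_rot: [-3.141, 0.001, -2.28]
ft_force: [0.1, -1.8, 5.7]
opening: 0.639
grip_force: 30.0
```

>>> move_arm(
  commands=[
    [[0, 0, -0.005], -1, -0.5],
    [[0, 0, -0.005], -1, -0.5],
    [[0, 0, -0.005], -1, -0.5],
    [[0, 0, -0.005], -1, -0.5],
  ],
)

```text
t: 12.32
eef_pos: [521.7, 285.3, 337.1]
tcp_rot: [-3.141, 0.002, -2.6]
ft_force: [0.0, -1.9, 5.3]
opening: 0.634
grip_force: 30.0
```

Nicely tracking; continue.

>>> move_arm(
  commands=[
    [[0, 0, -0.005], -1, -0.5],
    [[0, 0, -0.005], -1, -0.5],
    [[0, 0, -0.005], -1, -0.5],
  ],
)

```text
t: 12.57
eef_pos: [521.6, 285.3, 336.6]
tcp_rot: [-3.141, 0.002, -2.84]
ft_force: [0.7, -1.1, 4.7]
opening: 0.637
grip_force: 30.0
```

>>> move_arm(
  commands=[
    [[0, 0, -0.005], -1, -0.5],
    [[0, 0, -0.005], -1, -0.5],
  ],
)

```text
t: 12.73
eef_pos: [521.7, 285.2, 336.3]
tcp_rot: [3.142, 0.002, -3.0]
ft_force: [0.6, -2.2, 4.9]
opening: 0.635
grip_force: 30.0
```

>>> move_arm(
  commands=[
    [[0, 0, -0.005], -1, -0.5],
    [[0, 0, -0.005], -1, -0.5],
  ],
)

```text
t: 12.9
eef_pos: [521.6, 285.2, 336.0]
tcp_rot: [3.141, 0.002, 3.123]
ft_force: [0.1, -1.8, 5.4]
opening: 0.634
grip_force: 30.0
```

>>> move_arm(
  commands=[
    [[0, 0, -0.005], -1, -0.5],
    [[0, 0, -0.005], -1, -0.5],
  ],
)

```text
t: 13.07
eef_pos: [521.7, 285.2, 335.5]
tcp_rot: [3.141, 0.002, 2.963]
ft_force: [-0.1, -0.1, 0.5]
opening: 0.643
grip_force: 30.0
```

>>> move_arm(
  commands=[
    [[0, 0, -0.005], -1, -0.5],
    [[0, 0, -0.005], -1, -0.5],
  ],
)

```text
t: 13.23
eef_pos: [521.4, 285.3, 334.7]
tcp_rot: [3.141, 0.0, 2.803]
ft_force: [0.6, 0.3, -1.7]
opening: 0.637
grip_force: 30.0
```

>>> move_arm(
  commands=[
    [[0, 0, -0.04], 0, -0.5],
    [[0, 0, -0.03], 0, -0.5],
    [[0, 0, 0], 0, -0.5],
  ],
)

```text
t: 13.48
eef_pos: [521.4, 285.3, 332.3]
tcp_rot: [-3.141, -0.0, 2.809]
ft_force: [-0.2, 0.4, -0.8]
opening: 0.635
grip_force: 30.0
```

>>> move_arm(
  commands=[
    [[0, 0, -0.03], 0, -0.5],
    [[0, 0, 0], 0, -0.5],
  ],
)

```text
t: 13.65
eef_pos: [521.4, 285.3, 332.0]
tcp_rot: [3.141, 0.0, 2.808]
ft_force: [-1.4, -1.2, 2.9]
opening: 0.64
grip_force: 30.0
```

The lugs have dropped through and the gasket is touching. Now I'll turn the free run.

>>> move_arm(
  commands=[
    [[0, 0, 0], -1, -0.5],
    [[0, 0, 0], -1, -0.5],
    [[0, 0, 0], -1, -0.5],
    [[0, 0, 0], -1, -0.5],
    [[0, 0, 0], -1, -0.5],
    [[0, 0, 0], -1, -0.5],
    [[0, 0, 0], -1, -0.5],
    [[0, 0, 0], -1, -0.5],
  ],
)

```text
t: 14.32
eef_pos: [521.5, 285.4, 332.0]
tcp_rot: [3.141, 0.0, 2.164]
ft_force: [0.5, -0.1, 1.6]
opening: 0.636
grip_force: 30.0
```

```bash
cat >s.py <<'E'
from h import *
np.set_printoptions(precision=2,suppress=True)
s=env.state();print(s["t"],s["joints"][5],s["eef_pos"],s["tcp_rot"],s["ft_force"],s["moment"])
E
python3 s.py
```

```text
14.3167 -0.20363740236729608 [521.52 285.37 332.04] [3.14 0.   2.16] [ 0.51 -0.1   1.56] [-0.08 -0.01  0.05]
```

>>> move_arm(
  commands=[
    [[0, 0, 0], -1, -0.5],
    [[0, 0, 0], -1, -0.5],
    [[0, 0, 0], -1, -0.5],
  ],
)

```text
t: 14.57
eef_pos: [521.5, 285.4, 332.0]
tcp_rot: [3.141, -0.0, 1.924]
ft_force: [-1.0, 0.7, 2.7]
opening: 0.639
grip_force: 30.0
```

```bash
python3 s.py
```

```text
14.5667 0.036436055086397086 [521.54 285.38 332.02] [ 3.14 -0.    1.92] [-0.95  0.69  2.74] [-0.09  0.02  0.  ]
```

>>> move_arm(
  commands=[
    [[0, 0, 0], -1, -0.5],
    [[0, 0, 0], -1, -0.5],
  ],
)

```text
t: 14.73
eef_pos: [521.5, 285.4, 332.0]
tcp_rot: [3.141, -0.0, 1.764]
ft_force: [-0.6, 0.6, 1.9]
opening: 0.637
grip_force: 30.0
```

```bash
python3 s.py
```

```text
14.7333 0.19640847619886617 [521.53 285.36 332.02] [ 3.14 -0.    1.76] [-0.56  0.65  1.89] [-0.11  0.07  0.03]
```

>>> move_arm(
  commands=[
    [[0, 0, 0], -1, -0.5],
    [[0, 0, 0], -1, -0.5],
  ],
)

```text
t: 14.9
eef_pos: [521.5, 285.4, 332.0]
tcp_rot: [3.141, -0.0, 1.604]
ft_force: [-1.0, -0.5, 1.5]
opening: 0.635
grip_force: 30.0
```

```bash
python3 s.py
```

```text
14.9 0.3563816299267285 [521.49 285.38 332.01] [ 3.14 -0.    1.6 ] [-1.04 -0.45  1.53] [-0.04  0.12  0.07]
```

>>> move_arm(
  commands=[
    [[0, 0, 0], -1, -0.5],
    [[0, 0, 0], -1, -0.5],
  ],
)

```text
t: 15.07
eef_pos: [521.4, 285.4, 331.9]
tcp_rot: [3.141, -0.0, 1.444]
ft_force: [-0.3, -0.7, 0.7]
opening: 0.633
grip_force: 30.0
```

```bash
python3 s.py
```

```text
15.0667 0.5163023832161352 [521.44 285.37 331.94] [ 3.14 -0.    1.44] [-0.25 -0.73  0.68] [-0.12  0.18  0.19]
```

>>> move_arm(
  commands=[
    [[0, 0, 0], -1, -0.5],
    [[0, 0, 0], -1, -0.5],
  ],
)

```text
t: 15.23
eef_pos: [521.4, 285.4, 331.9]
tcp_rot: [3.141, -0.0, 1.285]
ft_force: [-0.9, -0.4, 0.6]
opening: 0.636
grip_force: 30.0
```

```bash
python3 s.py
```

```text
15.2333 0.6760447274391104 [521.4  285.37 331.86] [ 3.14 -0.    1.28] [-0.88 -0.4   0.61] [-0.1   0.23  0.42]
```

Torque is rising, now at 0.42 N m. From here I'll go one row at a time.

>>> move_arm(
  commands=[
    [[0, 0, 0], -1, -0.5],
  ],
)

```text
t: 15.32
eef_pos: [521.4, 285.4, 331.9]
tcp_rot: [3.141, -0.0, 1.204]
ft_force: [-1.7, 0.5, 4.1]
opening: 0.635
grip_force: 30.0
```

```bash
python3 s.py
```

```text
15.3167 0.7561887568683512 [521.41 285.39 331.9 ] [ 3.14 -0.    1.2 ] [-1.68  0.53  4.06] [0.  0.3 0.1]
```

>>> move_arm(
  commands=[
    [[0, 0, 0], -1, -0.5],
  ],
)

```text
t: 15.4
eef_pos: [521.4, 285.4, 331.8]
tcp_rot: [3.141, -0.0, 1.125]
ft_force: [0.2, 1.8, -0.5]
opening: 0.638
grip_force: 30.0
```

```bash
python3 s.py
```

```text
15.4 0.8360289368005701 [521.38 285.42 331.81] [ 3.14 -0.    1.12] [ 0.21  1.8  -0.54] [-0.    0.19  0.57]
```

>>> move_arm(
  commands=[
    [[0, 0, 0], -1, -0.5],
  ],
)

```text
t: 15.48
eef_pos: [521.3, 285.4, 331.7]
tcp_rot: [3.141, 0.0, 1.045]
ft_force: [-0.8, -0.1, -0.4]
opening: 0.634
grip_force: 30.0
```

```bash
python3 s.py
```

```text
15.4833 0.9156978110803674 [521.34 285.44 331.74] [3.14 0.   1.05] [-0.82 -0.06 -0.4 ] [-0.11  0.24  0.71]
```

>>> move_arm(
  commands=[
    [[0, 0, 0], -1, -0.5],
  ],
)

```text
t: 15.57
eef_pos: [521.3, 285.4, 331.7]
tcp_rot: [3.141, 0.0, 0.965]
ft_force: [-0.9, 0.9, -0.5]
opening: 0.639
grip_force: 30.0
```

```bash
python3 s.py
```

```text
15.5667 0.9956832584682004 [521.34 285.43 331.7 ] [3.14 0.   0.97] [-0.86  0.91 -0.49] [0.02 0.19 0.68]
```

>>> move_arm(
  commands=[
    [[0, 0, 0], -0.6, -0.5],
  ],
)

```text
t: 15.65
eef_pos: [521.3, 285.5, 331.7]
tcp_rot: [3.141, 0.0, 0.917]
ft_force: [-1.3, 0.1, -1.0]
opening: 0.637
grip_force: 30.0
```

```bash
python3 s.py
```

```text
15.65 1.0439800929854137 [521.31 285.46 331.67] [3.14 0.   0.92] [-1.27  0.15 -1.04] [0.06 0.24 0.82]
```

>>> move_arm(
  commands=[
    [[0, 0, 0], -0.6, -0.5],
  ],
)

```text
t: 15.73
eef_pos: [521.3, 285.5, 331.7]
tcp_rot: [3.141, 0.0, 0.871]
ft_force: [-0.6, 0.4, 0.1]
opening: 0.641
grip_force: 30.0
```

```bash
python3 s.py
```

```text
15.7333 1.0901468697726961 [521.34 285.47 331.7 ] [3.14 0.   0.87] [-0.6   0.45  0.07] [-0.11  0.28  0.58]
```

>>> move_arm(
  commands=[
    [[0, 0, 0], -0.6, -0.5],
  ],
)

```text
t: 15.82
eef_pos: [521.3, 285.4, 331.7]
tcp_rot: [3.141, 0.0, 0.823]
ft_force: [-0.7, 0.6, 0.0]
opening: 0.637
grip_force: 30.0
```

```bash
python3 s.py
```

```text
15.8167 1.1380936210019175 [521.35 285.43 331.72] [3.14 0.   0.82] [-0.68  0.65  0.05] [-0.06  0.26  0.7 ]
```

>>> move_arm(
  commands=[
    [[0, 0, 0], -0.6, -0.5],
  ],
)

```text
t: 15.9
eef_pos: [521.3, 285.4, 331.7]
tcp_rot: [3.141, 0.0, 0.775]
ft_force: [-0.5, -0.4, 0.0]
opening: 0.637
grip_force: 30.0
```

```bash
python3 s.py
```

```text
15.9 1.1860903947304269 [521.34 285.43 331.71] [3.14 0.   0.77] [-0.47 -0.4   0.01] [-0.13 -0.04  0.63]
```

>>> move_arm(
  commands=[
    [[0, 0, 0], -0.6, -0.5],
  ],
)

```text
t: 15.98
eef_pos: [521.3, 285.5, 331.7]
tcp_rot: [3.141, 0.0, 0.727]
ft_force: [-0.8, 1.8, -1.6]
opening: 0.635
grip_force: 30.0
```

```bash
python3 s.py
```

```text
15.9833 1.2342382801876937 [521.33 285.46 331.7 ] [3.14 0.   0.73] [-0.81  1.81 -1.61] [0.03 0.16 0.38]
```

>>> move_arm(
  commands=[
    [[0, 0, 0], -0.6, -0.5],
  ],
)

```text
t: 16.07
eef_pos: [521.4, 285.5, 331.7]
tcp_rot: [3.141, -0.0, 0.678]
ft_force: [-0.2, 0.9, -0.6]
opening: 0.637
grip_force: 30.0
```

```bash
python3 s.py
```

```text
16.0667 1.2824312951947536 [521.35 285.48 331.72] [ 3.14 -0.    0.68] [-0.22  0.95 -0.63] [0.01 0.18 0.34]
```

>>> move_arm(
  commands=[
    [[0, 0, 0], -0.6, -0.5],
  ],
)

```text
t: 16.15
eef_pos: [521.4, 285.5, 331.7]
tcp_rot: [3.141, -0.0, 0.63]
ft_force: [-0.6, 2.4, -1.4]
opening: 0.639
grip_force: 30.0
```

```bash
python3 s.py
```

```text
16.15 1.3303360196949767 [521.37 285.48 331.7 ] [ 3.14 -0.    0.63] [-0.57  2.37 -1.36] [0.15 0.29 0.56]
```

>>> move_arm(
  commands=[
    [[0, 0, 0], -0.6, -0.5],
  ],
)

```text
t: 16.23
eef_pos: [521.4, 285.5, 331.7]
tcp_rot: [3.141, -0.0, 0.583]
ft_force: [0.1, 1.6, -1.0]
opening: 0.633
grip_force: 30.0
```

```bash
python3 s.py
```

```text
16.2333 1.3782486053087888 [521.35 285.5  331.71] [ 3.14 -0.    0.58] [ 0.1   1.63 -0.98] [0.05 0.15 0.55]
```

>>> move_arm(
  commands=[
    [[0, 0, 0], -0.8, -0.5],
  ],
)

```text
t: 16.32
eef_pos: [521.3, 285.5, 331.7]
tcp_rot: [3.141, -0.0, 0.519]
ft_force: [-1.9, 2.2, -0.0]
opening: 0.634
grip_force: 30.0
```

```bash
python3 s.py
```

```text
16.3167 1.4417637356950097 [521.34 285.5  331.69] [ 3.14 -0.    0.52] [-1.92  2.18 -0.03] [0.1  0.38 0.93]
```

>>> move_arm(
  commands=[
    [[0, 0, 0], -0.8, -0.5],
  ],
)

```text
t: 16.4
eef_pos: [521.4, 285.5, 331.7]
tcp_rot: [3.141, -0.0, 0.455]
ft_force: [0.3, 0.5, -1.0]
opening: 0.634
grip_force: 30.0
```

```bash
python3 s.py
```

```text
16.4 1.5065432752685286 [521.36 285.5  331.68] [ 3.14 -0.    0.45] [ 0.25  0.51 -0.97] [0.06 0.16 0.86]
```

>>> move_arm(
  commands=[
    [[0, 0, 0], -0.8, -0.5],
  ],
)

```text
t: 16.48
eef_pos: [521.4, 285.5, 331.7]
tcp_rot: [3.141, -0.0, 0.39]
ft_force: [-0.3, 0.6, -1.1]
opening: 0.637
grip_force: 30.0
```

```bash
python3 s.py
```

```text
16.4833 1.5708233305743546 [521.4  285.49 331.69] [ 3.14 -0.    0.39] [-0.33  0.59 -1.12] [0.12 0.16 0.95]
```

>>> move_arm(
  commands=[
    [[0, 0, 0], -0.8, -0.5],
  ],
)

```text
t: 16.57
eef_pos: [521.3, 285.5, 331.7]
tcp_rot: [3.141, 0.0, 0.326]
ft_force: [-0.1, 0.6, -0.3]
opening: 0.638
grip_force: 30.0
```

```bash
python3 s.py
```

```text
16.5667 1.6349986547840565 [521.32 285.51 331.68] [3.14 0.   0.33] [-0.1   0.62 -0.35] [0.13 0.06 0.16]
```

>>> move_arm(
  commands=[
    [[0, 0, 0], -0.8, -0.5],
  ],
)

```text
t: 16.65
eef_pos: [521.3, 285.5, 331.7]
tcp_rot: [3.142, -0.0, 0.261]
ft_force: [-0.9, 1.0, -1.7]
opening: 0.636
grip_force: 30.0
```

```bash
python3 s.py
```

```text
16.65 1.6993171465330665 [521.33 285.52 331.7 ] [ 3.14 -0.    0.26] [-0.91  1.01 -1.7 ] [0.09 0.15 0.37]
```

The ratchet clicked clearly: 0.95 → 0.16 N m, one period (0.39 rad) after the previous drop. That makes 2–3 clicks, so I'll stop, let go and rise.

>>> move_arm(
  commands=[
    [[0, 0, 0], 0, 0],
    [[0, 0, 0], 0, 0.5],
    [[0, 0, 0], 0, 1],
    [[0, 0, 0], 0, 1],
    [[0, 0, 0], 0, 1],
    [[0, 0, 0], 0, 1],
    [[0, 0, 0.3], 0, 1],
    [[0, 0, 0.6], 0, 1],
    [[0, 0, 1], 0, 1],
    [[0, 0, 1], 0, 1],
    [[-0.6, 0, 0.5], 0, 1],
    [[-0.6, 0, 0], 0, 1],
    [[0, 0, 0], 0, 1],
    [[0, 0, 0], 0, 1],
  ],
)

```text
t: 17.82
eef_pos: [484.9, 285.4, 434.8]
tcp_rot: [-3.142, -0.001, 0.264]
ft_force: [-0.4, 0.2, -0.3]
opening: 1.001
grip_force: 0.0
```

```bash
python3 - <<'E'
from h import *
np.set_printoptions(precision=1,suppress=True)
p=read_camera("wrist");s=env.state();print(s["eef_pos"],s["tcp_rot"],s["opening"])
a=np.linspace(0,2*np.pi,361)
im=p["image"].copy()
for z,r,c in((172.6,30,(255,0,0)),(138.5,30,(0,255,0)),(177.6,6,(255,0,0))):
    q=proj(p,np.c_[521.3+r*np.cos(a),285.5+r*np.sin(a),0*a+z]);print(q.min(0),q.max(0))
    for x in q[::12]: cv2.circle(im,(int(round(x[0])),int(round(x[1]))),0,c,-1)
u,v=q.mean(0).astype(int);v0=max(0,v-75)
cv2.imwrite("pics/w6.png",cv2.resize(im[v0:v+75,max(0,u-100):u+100,::-1],None,fx=4,fy=4,interpolation=2))
E
```

```text
[485.5 285.3 434.3] [ 3.1 -0.   0.3] 1.0032014390903714
[290.2 112.5] [378.5 200.6]
[294.  111.9] [371.8 189.7]
[325.6 149.9] [343.6 167.8]
```

View pics/w6.png

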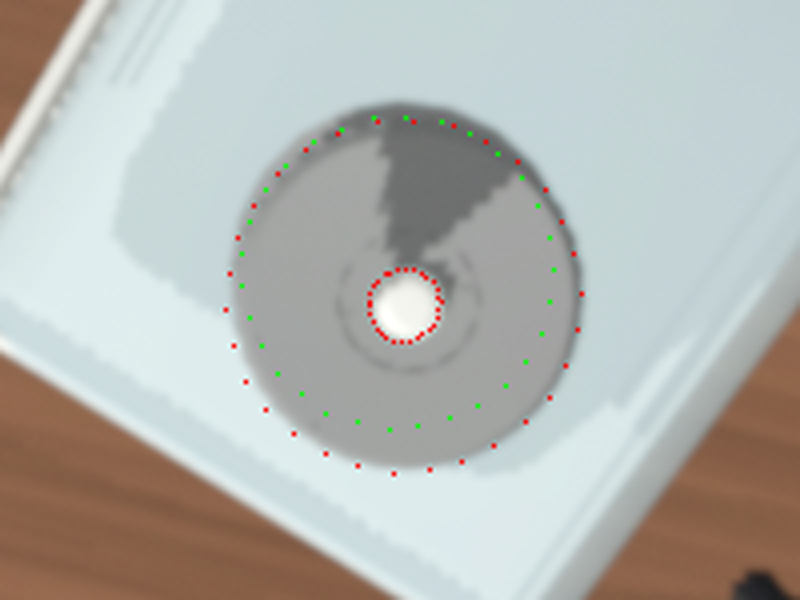

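The picture shows the cap level and concentric at the predicted home height, with its pin at (405,305) in the crop, and the fingers are clear of it. I'm handing the job in.

```bash
python3 -c "
from cell import env
print(env.job_done())"
```

```text
the job is handed in; nothing more can be done
None
```

The cap is on the neck and screwed down until the ratchet clicked (two or three clicks, judged from the torque), then released; the last wrist picture shows it level and at its home height, and the job is handed in.

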